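Set the depth stop of a food press to a tin and lock it again

ROBOT

A 6-joint arm with a two-finger parallel gripper is mounted at the origin on a cart in front of the work surface, level with it; the furniture and walls round the work are solid. World frame = base frame: x ahead of the robot, y to its left, z up, the work surface at z = 0. Lengths are in m, angles in degrees, forces in N, time in s.
With the tool pointing down it reaches from about 0.375 to 0.9 m from the base axis. Payload 3.1 kg.
Tool frame: the origin (TCP) lies between the finger pads; the fingertips stand 11 mm ahead of it and the grasp point (between the pads) lies 8 mm behind it; x points along the fingers, y is the direction in which the jaws open and shut, and the axes are right-handed (so a half turn about x gives the same grasp; the last joint's range is limited). The gripper opens to 87 mm and grips with 3 to 60 N. Pads are 19 mm wide; open, the fingers measure 117 mm over their backs; the gripper's body (75 mm by 190 mm) begins 51 mm behind the grasp point.
Start: joints at [-80.243, 30.224, 82.088, -0, 67.689, -10.227], TCP at [0.214, -0.587, 0.234] pointing down, gripper open.
Joint ranges: [-176.69, 176.69], [-43.24, 126.21], [12.49, 139.97], [-82, 262], [0, 151.66], [-163.58, 163.58]. Speed limits (degrees/s): [159.86, 159.86, 180, 180, 180, 180].

INTERFACE

Orientations are given as a 3x3 rotation matrix whose columns are the frame's x, y, z axes.
In Python, from rig import bot gives the robot as it stands.
- The arm moves only by the shell command python3 -m inch 'ROWS' [OPENING]. ROWS is a JSON object of lists of equal length, an entry for each row: "dp": the shift along the tool's x, y, z in mm, a list of three; "yaw": the turn about the tool's x in degrees. In form: {"dp": [[tx, ty, tz], ...], "yaw": [yaw, ...]}. A call has 1 to 20 rows; each row shifts and turns the commanded pose from where the row before left it, along the tool's axes as they then stand; what a row does not reach is not made up. A row lasts 1/12 s, in which the tool goes at most 41.7 mm and 7.16 degrees, less where a joint would pass 70% of its speed; a pose out of reach is approached as far as the arm can. A call is refused whole if a number of a shift passes 41.7 or a number of a turn 7.16, either way. A call with a gripper value outside its range is refused whole. OPENING is the finger opening in mm, from 0 to 87, set as the call begins (- or left out, the last holds). The fingers move at their own pace and stop on an object; the grip force is fixed at half the most. Time passes only in rows, so rows that do not move let the fingers close. It gives the time, the measured TCP pose, the force and the opening at its end, in the units of the state.
- bot.read_state(): the state, without advancing time (a new reading comes with each control period).
- bot.capture(name): name is "scene" or "top" or "wrist"; returns a dict with "color" (400x640x3 uint8, red, green, blue), "intrinsics" (3x3 intrinsics, pixels), "pose" (4x4, takes a point from camera to world coordinates). Camera axes: x right, y down, z forward; pixel columns grow to the right and rows downward; lengths in m; the calibration is good to about 2 mm. A picture is of the moment at which its call begins. There is no depth.
- bot.hand_in(): hands the job in, once; it reports no verdict.
The state is a dict: "time_s": time; "joint_positions": joint angles; "qvel": joint speeds; "tau": joint torques, N m; "position": TCP position; "tcp_rot": TCP orientation; "force": force on the tool from outside, world axes, zero at the start; "moment": the same for the moment, N m; "opening": opening from 0.0 (shut) to 1.0 (fully open).
Only numpy, scipy, OpenCV 4.12 (cv2) and the standard library are available. Lean on these libraries where they do the work, as an engineer would, in place of code of your own. Each camera call takes 0.05 s, during which the arm holds its last target.

TASK

Set the depth stop of the small food press to the tin standing under it: push the lock nut's lever round to slacken the nut, turn the knob clockwise until the foot of the screw bears lightly on the tin, then push the lever back round until the nut is firmly tight so that the setting holds. Do it by feel: do not drive the foot hard into the tin or force the lever against its end stop, and leave the other things on the worktop where they are.

Things in the scene. Friction and masses are not known exactly. Their poses are not given: they have to be found in the camera images.
- press: the grey food press, fixed to the worktop: base 200x120 mm, a column at its back (its own +x side) and an arm 56 mm wide from the column over the tin, arm top 108 mm above the worktop. Origin on the worktop, straight below the screw's upright axis; x to the column, z up. Its place and yaw vary; its front looks roughly to the robot
- rest: round aluminium rest on the press base under the screw, diameter 104 mm, the tin stands on it; fixed, but its height differs from press to press by a few mm. Origin at its underside centre, 14 mm below its top face
- tin: the closed tin under the screw, diameter 86 mm, 40 mm high, origin at its underside centre; it stays where it stands. Above it is the round steel foot of the screw, diameter 32 mm, which does not turn and goes down 6 mm per rad of the knob; at the start it is 3 to 15 mm above the tin (0.5 to 2.5 rad of turning)
- adjuster (a joint): angle of knob and screw, rad; grows clockwise seen from above, which lowers knob and foot 6 mm per rad. Range -0.2 to 3.0. Nut slack: friction up to 0.12 Nm; once the foot bears on the tin the torque climbs steeply, 0.06 Nm per 10 N on the tin, 20 to 40 N per 0.05 rad; let go, it keeps 15 to 30 N of that. 20 to 30 N is right, over 60 N too hard. Nut tight: the screw is held against 0.3 Nm or more
- knob_centre (a point): centre of the black bar-shaped knob on top of the screw, on the screw's upright axis: bar 48 mm long (this frame's x, which turns with the knob), 14 mm thick (y) and 28 mm high (14 mm above and below this point), on a hub of 26 mm diameter, 8 mm high. The lower face of the screw's foot is 86 mm below this point, but up to 2 mm more or less: it differs from press to press
- lock_nut (a joint): angle of the lock nut and its lever about the knob's axis, rad; grows clockwise seen from above, which tightens. Slack below about 0: friction 0.4 Nm, about 5 N at the pin while moving. Above, it stiffens: about 7 N at 0.2, 8 N at 0.3, 9 to 10 N at 0.5; end stop 0.75. Let go, it stays (or eases back, not below 0.3). Slack end stop -0.9. Starts at 0.2 to 0.28: that is firmly tight
- lever_pin (a point): centre of the upright black round pin at the end of the nut's lever: diameter 14 mm, 46 mm high (23 mm above and below this point), 90 mm from the nut's axis. The lever bar is of 11 mm diameter, its axis 18 mm below this point, between nut and pin. The nut is a steel hexagon 40 mm across on top of the arm, 16 mm high. A slow sideways push of 10 to 12 N tightens it firmly; more than 25 N forces it
- jam_jar: bystander: jar with grey lid, diameter 62 mm, 86 mm high, origin at its underside
- garlic: bystander: garlic bulb, 56 mm, origin at its underside
- mug: bystander: white mug, 95 mm high, origin at its underside
- spice_jar: bystander: slim jar with dark green cap, diameter 46 mm, 106 mm high, origin at its underside
- bowl: bystander: blue bowl, diameter 138 mm, 95 mm high, origin at its underside
- tomato: bystander: tomato on the board, 65 mm, origin at its underside
- onion: bystander: onion on the board, 82 mm, origin at its underside

How it is judged (in metres and radians):
On the way, in this order (a step that is already met when the one before it is completed fails the run):
1. the lock nut is slackened (its joint below -0.2) while the foot is still clear of the tin (value of joint lock_nut below -0.2 rad and contact force between press and tin below 0.5 N), for 0.2 s.
2. with the nut still slack, the foot is screwed down to bear on the tin (more than 6 N) (value of joint lock_nut below 0 rad and contact force between press and tin above 6 N), for 0.2 s.
At the end, for the whole second after the job is handed in: the foot bears on the tin with 6 to 60 N, the lock nut is tight (its joint above 0.17 rad) and nothing moves (value of joint lock_nut above 0.17 rad and contact force between press and tin between 6 and 60 N and velocity of joint each of lock_nut, adjuster below 0.05 rad/s); the robot touches nothing.
It fails at once if the foot is driven into the tin with more than 65 N (contact force between press and tin above 65 N).
It fails at once if the lever or nut is pushed with more than 25 N (contact force between any of the fingers, the arm and lock_nut above 25 N).
It fails at once if the tin is shifted by more than 10 mm (distance of tin from where it was at the start of the episode above 0.01 m).
It fails at once if a bystander is shifted by more than 20 mm (distance of any of jam_jar, garlic, mug, spice_jar, bowl, tomato, onion from where it was at the start of the episode above 0.02 m).
It also fails if it takes over 72 s, if anything falls off the work surface, if the arm or the gripper's body presses on something with over 40 N, if the wrist force passes 120 N, or if a joint passes its speed limit or range.

## Working session

There is one attempt and no reset: what is moved stays moved. The work goes in short steps, Python scripts to look and compute and a shell command to move; the robot and the scene stay as the last step left them, time stands still between calls to the robot, and variables do not carry over. Pictures are saved under pics/ and viewed, and the job is handed in when it is done.

```bash
ls; mkdir -p pics
python3 - <<'E'
from rig import bot
import cv2
s=bot.read_state()
for k,v in s.items(): print(k,v)
for n in("scene","top","wrist"):
    c=bot.capture(n); cv2.imwrite(f"pics/{n}0.png",c["color"][:,:,::-1]); print(n,c["intrinsics"],c["pose"])
E
```

```text
pics
time_s 0.0
joint_positions [-8.02421413e+01  3.02786927e+01  8.21575460e+01 -2.52622141e-03
  6.76907423e+01 -1.02281386e+01]
qvel [-0.00260949 -0.05366511  0.02150849  0.11658856 -0.02913903  0.07855464]
tau [ 3.40261013e-04 -4.40043926e+01 -1.76590633e+01  6.32942165e-02
  5.82384481e-02 -1.87111405e-04]
position [ 0.21350084 -0.58662589  0.23256813]
tcp_rot [[-4.15818212e-04  3.41805795e-01 -9.39770517e-01]
 [ 2.17725805e-03 -9.39768062e-01 -3.41805866e-01]
 [-9.99997543e-01 -2.18825203e-03 -3.53426746e-04]]
force [ 0.34671243  0.39672852 -0.70813692]
moment [ 0.02577551 -0.00234144 -0.00856875]
opening 1.000927625461247
scene [[460.4347395    0.         314.53245598]
 [  0.         460.4347395  192.23828543]
 [  0.           0.           1.        ]] [[-0.51870169 -0.43907116  0.73359735 -0.19422141]
 [-0.85465502  0.28903042 -0.43130755  0.51148912]
 [-0.02265725 -0.85069262 -0.52517494  0.6869916 ]
 [ 0.          0.          0.          1.        ]]
top [[451.33227048   0.         316.72165156]
 [  0.         451.33227048 198.77777393]
 [  0.           0.           1.        ]] [[ 2.49229782e-02 -9.83989975e-01  1.76472590e-01  3.66143084e-01]
 [-9.99682561e-01 -2.51831643e-02  7.65476020e-04  4.70786893e-02]
 [ 3.69091749e-03 -1.76435648e-01 -9.84305257e-01  1.42470390e+00]
 [ 0.00000000e+00  0.00000000e+00  0.00000000e+00  1.00000000e+00]]
wrist [[355.13162618   0.         322.23549883]
 [  0.         355.13162618 194.49500855]
 [  0.           0.           1.        ]] [[ 0.34115954 -0.89844834 -0.27640687  0.28980367]
 [-0.94000209 -0.32685748 -0.09777658 -0.55891049]
 [-0.00249845  0.29318045 -0.95605386  0.38375311]
 [ 0.          0.          0.          1.        ]]
```

View pics/scene0.png

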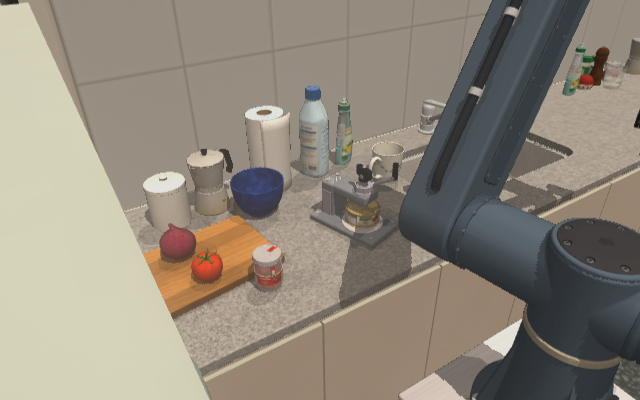

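View pics/top0.png

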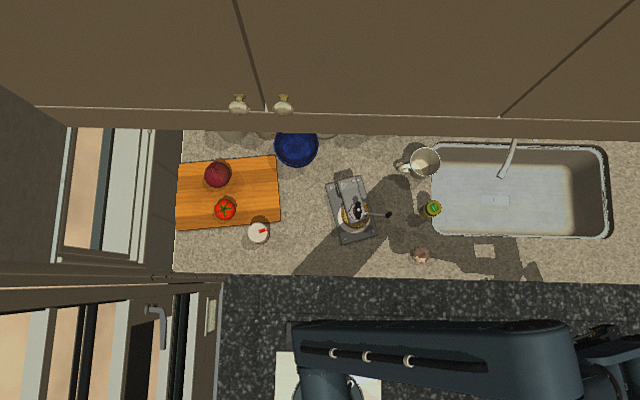

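Run:
```python
import cv2
a=cv2.imread("pics/top0.png"); cv2.imwrite("pics/topz.png",cv2.resize(a[100:250,250:450],(800,600),interpolation=cv2.INTER_CUBIC))
a=cv2.imread("pics/scene0.png"); cv2.imwrite("pics/scenez.png",cv2.resize(a[110:290,250:490],(800,600),interpolation=cv2.INTER_CUBIC))
```

```text
(no output)
```

View pics/topz.png

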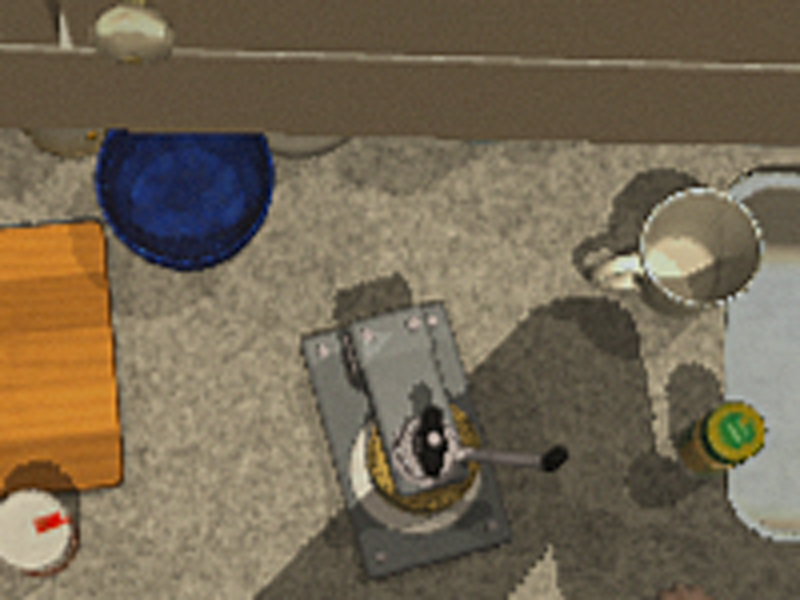

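View pics/scenez.png

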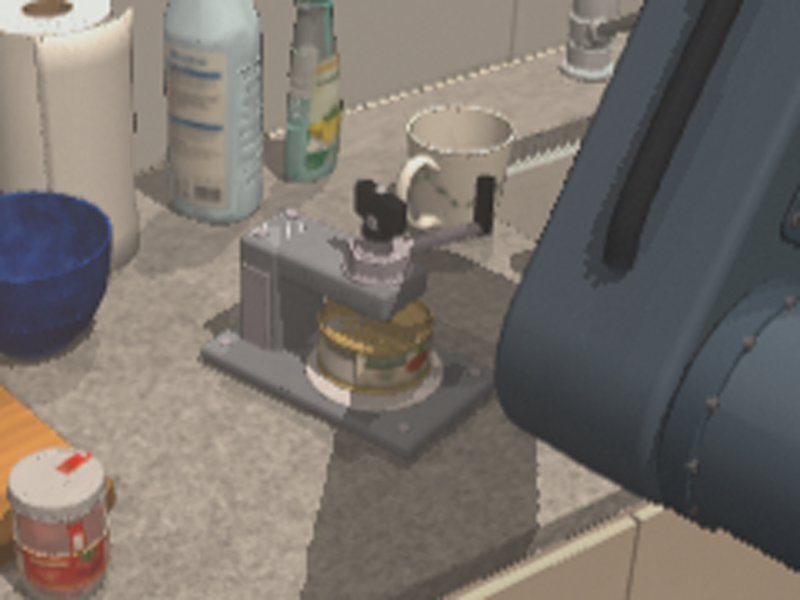

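```bash
cat > h.py <<'E'
import numpy as np,cv2
from rig import bot
def ray(c,u,v):
    K,P=np.array(c["intrinsics"]),np.array(c["pose"]); d=P[:3,:3]@np.linalg.solve(K,[u,v,1]); return P[:3,3],d
def atz(c,u,v,z):
    o,d=ray(c,u,v); return o+d*(z-o[2])/d[2]
def tri(obs):
    A=np.zeros((3,3));b=np.zeros(3)
    for c,u,v in obs:
        o,d=ray(c,u,v); d=d/np.linalg.norm(d); M=np.eye(3)-np.outer(d,d); A+=M;b+=M@o
    p=np.linalg.solve(A,b)
    r=[np.linalg.norm(np.cross(p-ray(c,u,v)[0],ray(c,u,v)[1]/np.linalg.norm(ray(c,u,v)[1])))*1000 for c,u,v in obs]
    return p,r
def proj(c,p):
    K,P=np.array(c["intrinsics"]),np.array(c["pose"]); q=K@(P[:3,:3].T@(np.array(p)-P[:3,3])); return q[:2]/q[2]
E
python3 - <<'E'
from h import *
t=bot.capture("top"); s=bot.capture("scene")
print("knob",tri([(t,358.5,210),(s,364.3,173)]),"pin",tri([(t,388.5,214.5),(s,395.2,171.5)]))
print(atz(t,358.5,210,.17),atz(t,389,214,.155))
for n,u,v in [("c1",325.5,184),("c2",361,175.5),("c3",377.5,235),("c4",343,244.5)]: print(n,atz(t,u,v,.012))
for n,u,v,z in [("spice",433,208,.106),("mug",425,162,.095),("garlic",420,255,.05),("jam",258,232,.086),("bowl",296,149,.095)]: print(n,atz(t,u,v,z))
E
```

```text
knob (array([ 0.56483345, -0.07238004,  0.15043267]), [np.float64(0.4231203544711528), np.float64(0.4231203544710281)]) pin (array([ 0.55685237, -0.1612886 ,  0.13078329]), [np.float64(0.5276384436918383), np.float64(0.5276384436918239)])
[ 0.56204237 -0.07021994  0.17      ] [ 0.55509349 -0.15842316  0.155     ]
c1 [0.66815274 0.02130144 0.012     ]
c2 [ 0.69896822 -0.09205576  0.012     ]
c3 [ 0.50891494 -0.14526634  0.012     ]
c4 [ 0.47645718 -0.03750494  0.012     ]
spice [ 0.58364781 -0.29670815  0.106     ]
mug [ 0.72652552 -0.27814869  0.095     ]
garlic [ 0.44763302 -0.26893626  0.05      ]
jam [0.50138454 0.22012723 0.086     ]
bowl [0.75726723 0.1152033  0.095     ]
```

```bash
python3 -m inch '{"dp":[[0,-10,-16],[0,-19,-31],[0,-19,-31],[0,-19,-31],[0,-19,-31],[0,-19,-31],[0,-19,-31],[0,-19,-31],[0,-19,-31],[0,-19,-31],[0,-19,-31],[0,-19,-31],[0,-19,-31],[0,-19,-31],[0,-19,-31],[0,-18,-30],[0,-9,-18],[0,0,0]],"yaw":[0,0,0,0,0,0,0,0,0,0,0,0,0,0,0,0,0,0]}' 
python3 -m inch '{"dp":[[0,0,0],[0,0,0],[0,0,0],[0,0,0],[0,0,0],[0,0,0],[0,0,0],[0,0,0],[0,0,0],[0,0,0],[0,0,0],[0,0,0],[0,0,0]],"yaw":[-5,-7,-7,-7,-7,-7,-7,-7,-7,-7,-7,-5,0]}' 50
python3 - <<'E'
from h import *
s=bot.read_state(); print(s["position"],s["tcp_rot"],s["joint_positions"],s["force"],s["moment"],s["opening"])
for n in("wrist","top","scene"):
    c=bot.capture(n); cv2.imwrite(f"pics/{n}1.png",c["color"][:,:,::-1])
E
```

```text
time_s: 1.75
position: [0.5806, -0.1289, 0.2335]
tcp_rot: [[0.002, 0.346, -0.938], [0.001, -0.938, -0.346], [-1.0, -0.0, -0.002]]
force: [-0.7, 0.0, 1.3]
opening: 1.003
time_s: 2.83
position: [0.5774, -0.1331, 0.2334]
tcp_rot: [[-0.001, 0.985, 0.174], [-0.0, 0.174, -0.985], [-1.0, -0.001, -0.0]]
force: [0.5, 0.4, 0.1]
opening: 0.573
[ 0.57741449 -0.13311118  0.23340616] [[-7.85005858e-04  9.84743751e-01  1.74008988e-01]
 [-1.17985283e-04  1.74008949e-01 -9.84744064e-01]
 [-9.99999685e-01 -7.93560358e-04 -2.04127738e-05]] [-2.37658921e+01  2.77330641e+01  8.68640661e+01 -2.67309605e-02
  6.54413113e+01 -3.37757669e+01] [0.53334238 0.35269308 0.14724663] [-0.01146179 -0.10531702  0.01761922] 0.5726155005537903
```

View pics/wrist1.png

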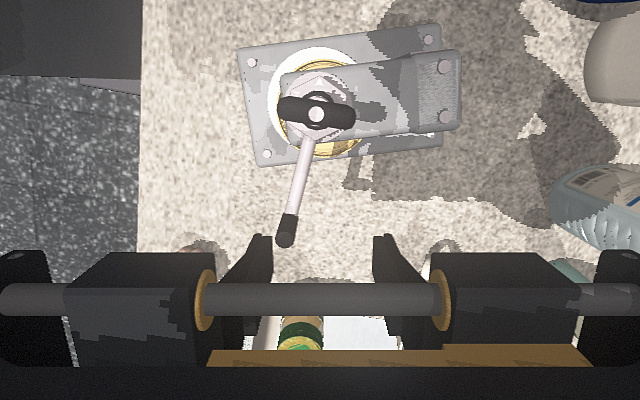

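Run:
```python
import cv2
a=cv2.imread("pics/wrist1.png"); cv2.imwrite("pics/w1z.png",cv2.resize(a[70:250,220:460],(800,600),interpolation=cv2.INTER_CUBIC))
a=cv2.imread("pics/scene1.png"); cv2.imwrite("pics/s1z.png",cv2.resize(a[110:290,250:490],(800,600),interpolation=cv2.INTER_CUBIC))
```

```text
(no output)
```

View pics/w1z.png

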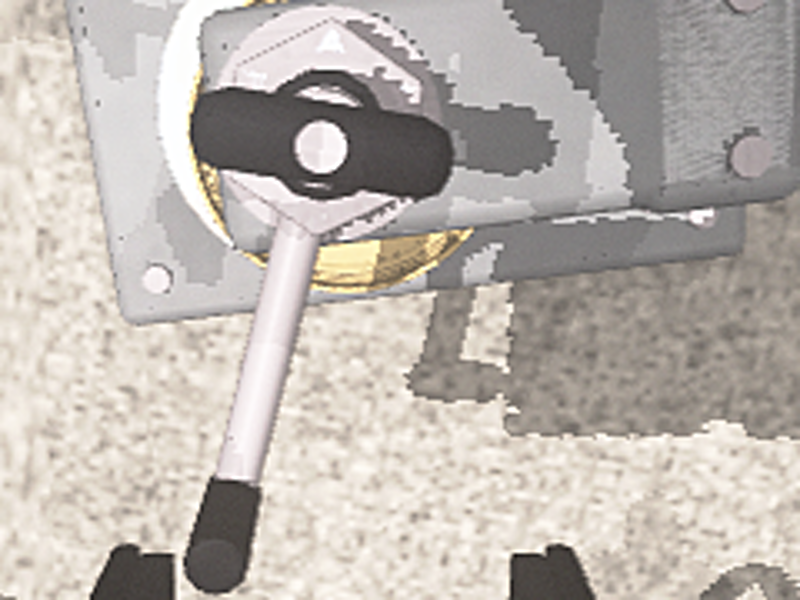

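View pics/s1z.png

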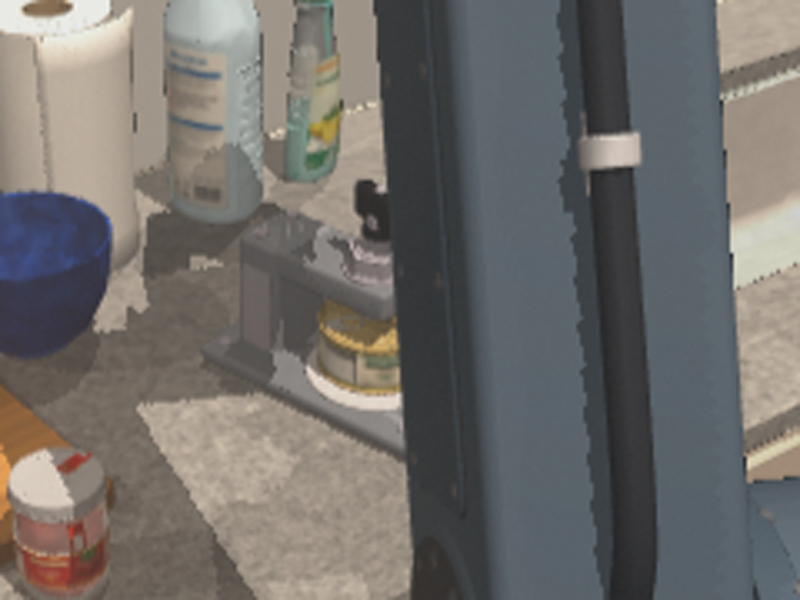

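Run:
```python
from h import *
t=bot.capture("top"); w=bot.capture("wrist"); s=bot.capture("scene")
z=lambda u,v:(220+u/3.3333,70+v/3.3333)
k=z(322,147); p=z(217,566)
print("w pose",w["pose"][:3,3])
print(tri([(t,358.3,209.8),(w,*k)]), tri([(s,362.8,166.5),(w,*k)]))
print("pin top",tri([(t,389.3,214.2),(w,*p)]),tri([(s,395.5,164),(w,*p)]))
for zz in(.165,.17,.175): print(zz,atz(w,*k,zz),atz(w,*z(192,122),zz),atz(w,*z(452,165),zz))
for zz in(.15,.155,.16): print(zz,atz(w,*p,zz))
print("corner1",atz(w,*z(255,260),.108))
```

```text
w pose [ 0.56433785 -0.0526274   0.38457477]
(array([ 0.56358502, -0.06982968,  0.16392042]), [np.float64(0.38888032700217223), np.float64(0.3888803270021908)]) (array([ 0.5641412 , -0.06831351,  0.16947371]), [np.float64(0.8612221443513101), np.float64(0.8612221443512992)])
pin top (array([ 0.55549711, -0.16006096,  0.15231011]), [np.float64(0.6434228569922319), np.float64(0.6434228569920604)]) (array([ 0.55605414, -0.16039806,  0.15230983]), [np.float64(0.05341493055834742), np.float64(0.053414930558311764)])
0.165 [ 0.56362921 -0.06935954  0.165     ] [ 0.53979682 -0.06901374  0.165     ] [ 0.58749986 -0.06847887  0.165     ]
0.17 [ 0.56364535 -0.06897853  0.17      ] [ 0.54035566 -0.0686406   0.17      ] [ 0.58697244 -0.06811791  0.17      ]
0.175 [ 0.56366149 -0.06859751  0.175     ] [ 0.54091449 -0.06826746  0.175     ] [ 0.58644501 -0.06775696  0.175     ]
0.15 [ 0.55594705 -0.1615231   0.15      ]
0.155 [ 0.5561259  -0.15920197  0.155     ]
0.16 [ 0.55630475 -0.15688084  0.16      ]
corner1 [ 0.55224794 -0.10199458  0.108     ]
```

```bash
python3 -m inch '{"dp":[[0,-13,12],[0,-13,11],[0,0,0],[0,0,0],[10,0,0],[20,0,0],[20,0,0],[20,0,0],[15,0,0],[5,0,0],[4,0,0],[0,0,0],[0,0,0]],"yaw":[0,0,5,5,5,0,0,0,0,0,0,0,0]}' 36
python3 - <<'E'
from h import *
s=bot.read_state(); print(s["position"],s["joint_positions"],s["force"],s["moment"],s["opening"])
c=bot.capture("wrist"); cv2.imwrite("pics/wrist2.png",c["color"][:,:,::-1])
E
```

```text
time_s: 4.22
position: [0.5571, -0.1598, 0.1402]
tcp_rot: [[0.001, 0.996, -0.088], [-0.001, -0.088, -0.996], [-1.0, 0.001, 0.001]]
force: [0.1, 0.3, 0.9]
opening: 0.407
[ 0.55705518 -0.15981266  0.14024915] [-2.70502753e+01  3.37261879e+01  9.36684072e+01  6.81821261e-04
  5.25232258e+01 -2.20272162e+01] [0.05709105 0.31857523 0.88574431] [-0.00392068 -0.08549067  0.00251205] 0.4071701761942256
```

View pics/wrist2.png

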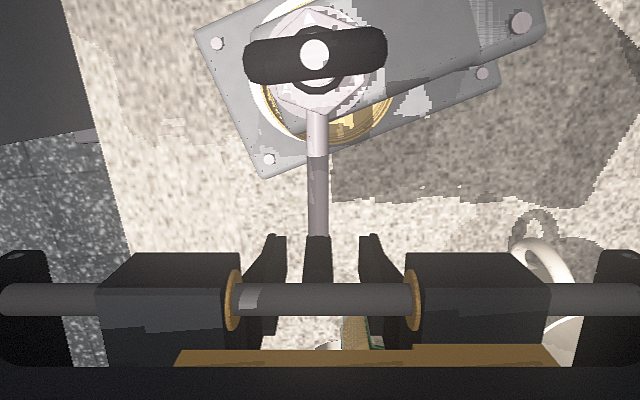

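The pin sits centred between the fingers (pin at column 316, fingers at 280 and 362). Next I push it ccw along its arc.

```bash
python3 -m inch '{"dp":[[0,4,0],[0,4,0],[0,1,0],[0,1,0],[0,1,0],[0,1,0],[0,1,0],[0,1,0]],"yaw":[0,0,0,0,0,0,0,0]}' 36
python3 -m inch '{"dp":[[0,1.6,0],[0,1.6,0],[0,1.6,0],[0,1.6,0]],"yaw":[-1,-1,-1,-1]}' 36
```

```text
time_s: 4.93
position: [0.5698, -0.1608, 0.1395]
tcp_rot: [[-0.001, 0.996, -0.087], [-0.0, -0.087, -0.996], [-1.0, -0.001, 0.0]]
force: [-4.6, -1.5, 2.3]
opening: 0.416
time_s: 5.27
position: [0.5765, -0.1604, 0.1394]
tcp_rot: [[-0.001, 1.0, -0.016], [0.002, -0.016, -1.0], [-1.0, -0.001, -0.002]]
force: [-3.9, 1.7, 3.3]
opening: 0.413
```

```bash
python3 -m inch '{"dp":[[0,2.4,0],[0,2.4,0],[0,2.4,0],[0,2.4,0],[0,2.4,0],[0,2.4,0],[0,2.4,0],[0,2.4,0],[0,2.4,0],[0,2.4,0],[0,2.4,0],[0,2.4,0]],"yaw":[-1.5,-1.5,-1.5,-1.5,-1.5,-1.5,-1.5,-1.5,-1.5,-1.5,-1.5,-1.5]}' 36
python3 -m inch '{"dp":[[0,2.4,0],[0,2.4,0],[0,2.4,0],[0,2.4,0],[0,2.4,0],[0,2.4,0],[0,2.4,0],[0,2.4,0],[0,0,0],[0,0,0],[0,0,0]],"yaw":[-1.5,-1.5,-1.5,-1.5,-1.5,-1.5,-1.5,-1.5,0,0,0]}' 36
python3 - <<'E'
from h import *
c=bot.capture("wrist"); cv2.imwrite("pics/wrist3.png",c["color"][:,:,::-1])
E
```

```text
time_s: 6.27
position: [0.6038, -0.1562, 0.1382]
tcp_rot: [[-0.004, 0.956, 0.294], [0.003, 0.294, -0.956], [-1.0, -0.003, -0.004]]
force: [-6.0, 1.4, 0.1]
opening: 0.416
time_s: 7.18
position: [0.6225, -0.1502, 0.1387]
tcp_rot: [[-0.001, 0.875, 0.485], [0.0, 0.485, -0.875], [-1.0, -0.001, -0.001]]
force: [-4.8, 0.1, -2.0]
opening: 0.416
```

View pics/wrist3.png

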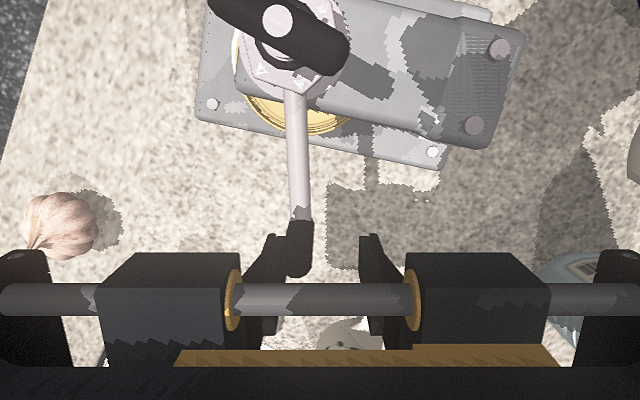

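```bash
python3 -m inch '{"dp":[[0,-4,0],[0,-4,0],[-10,0,0],[-25,0,0],[-25,0,0],[0,-1,-20],[0,-1,-30],[0,-1,-30],[0,-1,-20],[0,0,0],[0,0,0],[0,0,0],[0,0,0],[0,0,0],[0,0,0],[0,0,0],[0,0,0],[0,0,0],[0,0,0],[0,0,0]],"yaw":[0,0,0,0,0,0,0,0,0,-7,-7,-7,-7,-7,-7,-7,-7,-5,0,0]}' 50
python3 - <<'E'
from h import *
s=bot.read_state(); print(s["position"],s["tcp_rot"][:,1],s["joint_positions"],s["force"],s["moment"],s["opening"])
c=bot.capture("wrist"); cv2.imwrite("pics/wrist4.png",c["color"][:,:,::-1])
c=bot.capture("top"); cv2.imwrite("pics/top4.png",cv2.resize(c["color"][100:250,250:450,::-1],(800,600)))
E
```

```text
time_s: 8.9
position: [0.5652, -0.0689, 0.2008]
tcp_rot: [[0.003, 0.003, 1.0], [-0.001, 1.0, -0.003], [-1.0, -0.001, 0.003]]
force: [0.6, -1.2, 0.8]
opening: 0.576
[ 0.56515923 -0.06894101  0.20080732] [ 2.88242440e-03  9.99995567e-01 -7.46873882e-04] [-1.82072629e+01  2.81978775e+01  9.23091906e+01  2.21124293e-02
  5.92963974e+01 -1.08053442e+02] [ 0.64591201 -1.15088814  0.80967209] [ 0.07226797 -0.13966718 -0.01530842] 0.5755624673230649
```

View pics/wrist4.png

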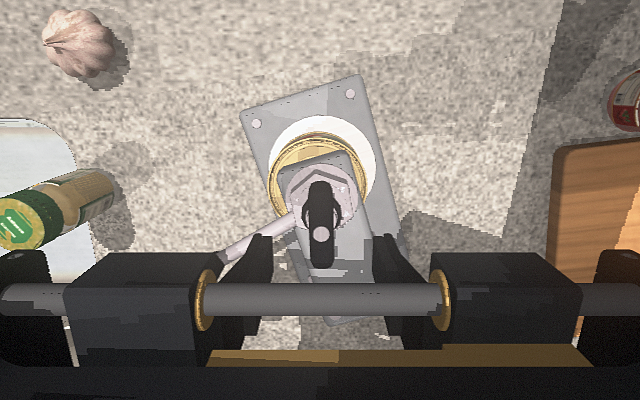

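```bash
python3 -m inch '{"dp":[[10,0,-1],[15,0,0],[15,0,0],[8,0,0],[3,0,0],[0,0,0],[0,0,0]],"yaw":[0,0,0,0,0,0,0]}' 50
python3 -m inch '{"dp":[[0,0,0],[0,0,0],[0,0,0],[0,0,0],[0,0,0],[0,0,0],[0,0,0],[0,0,0]],"yaw":[0,0,0,0,0,0,0,0]}' 0
python3 - <<'E'
from h import *
s=bot.read_state(); print(s["position"],s["tcp_rot"][:,1],s["joint_positions"],s["force"],s["moment"],s["tau"],s["opening"])
c=bot.capture("wrist"); cv2.imwrite("pics/wrist5.png",c["color"][:,:,::-1])
E
```

```text
time_s: 9.58
position: [0.5633, -0.0687, 0.1486]
tcp_rot: [[0.0, 0.0, 1.0], [-0.0, 1.0, -0.0], [-1.0, -0.0, 0.0]]
force: [0.6, 0.4, 0.4]
opening: 0.574
time_s: 10.25
position: [0.5634, -0.0693, 0.149]
tcp_rot: [[0.001, 0.0, 1.0], [-0.001, 1.0, -0.0], [-1.0, -0.001, 0.001]]
force: [-1.0, -3.3, 2.9]
opening: 0.283
[ 0.56336258 -0.06930576  0.14898245] [ 1.07450454e-04  9.99999269e-01 -1.20409779e-03] [-1.82640186e+01  3.22518450e+01  9.50256022e+01 -6.33013208e-02
  5.26549051e+01 -1.08219522e+02] [-1.04558759 -3.27835158  2.94766338] [-4.90344068e-01 -4.67178905e-04  4.43601552e-02] [ 1.79048315e+00 -3.97172427e+01 -1.25761324e+01  7.12738261e-01
  1.40283192e-01  2.60375664e-04] 0.2826665292899973
```

View pics/wrist5.png

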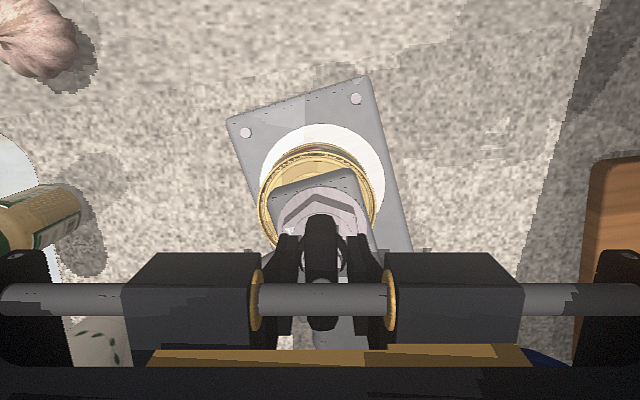

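```bash
python3 -m inch '{"dp":[[0,0,0],[0,0,0],[0,0,0],[0,0,0],[0,0,0],[0,0,0]],"yaw":[0,0,0,0,0,0]}' 0
python3 - <<'E'
from h import *
s=bot.read_state(); print(s["position"],s["joint_positions"],s["force"],s["moment"],s["tau"],s["opening"])
c=bot.capture("wrist"); cv2.imwrite("pics/wrist6.png",c["color"][:,:,::-1])
E
```

```text
time_s: 10.8
position: [0.5634, -0.0691, 0.1489]
tcp_rot: [[0.001, 0.0, 1.0], [-0.001, 1.0, -0.0], [-1.0, -0.001, 0.001]]
force: [-1.8, -3.6, 6.0]
opening: 0.28
[ 0.56339911 -0.06912394  0.14890716] [-1.82523905e+01  3.22590377e+01  9.50268714e+01 -4.58967033e-02
  5.26491142e+01 -1.08221244e+02] [-1.84302912 -3.62842768  5.98231064] [-0.82939226  0.053192    0.01508067] [ 2.74127483e+00 -3.83314919e+01 -1.18243968e+01  1.14530459e+00
  2.24694363e-01 -1.94302311e-04] 0.2800566556758535
```

View pics/wrist6.png

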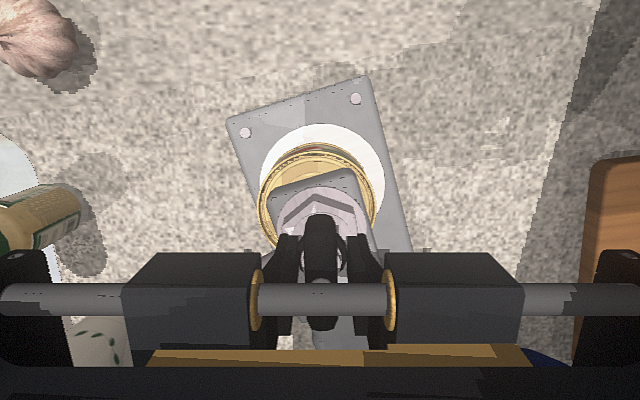

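The jaws stopped at 24 mm, so they have closed on the hub instead of the bar. I'll open, rise 7 mm and close again.

```bash
python3 -m inch '{"dp":[[0,0,0],[0,0,0],[-4,0,0],[-3,0,0],[0,0,0]],"yaw":[0,0,0,0,0]}' 36
python3 -m inch '{"dp":[[0,0,0],[0,0,0],[0,0,0],[0,0,0],[0,0,0],[0,0,0],[0,0,0],[0,0,0]],"yaw":[0,0,0,0,0,0,0,0]}' 0
python3 - <<'E'
from h import *
s=bot.read_state(); print(s["position"],s["joint_positions"],s["force"],s["moment"],s["tau"],s["opening"])
E
```

```text
time_s: 11.27
position: [0.5631, -0.0679, 0.1558]
tcp_rot: [[0.0, 0.0, 1.0], [0.001, 1.0, -0.0], [-1.0, 0.001, 0.0]]
force: [1.1, -0.7, 0.8]
opening: 0.408
time_s: 11.93
position: [0.563, -0.0692, 0.1555]
tcp_rot: [[-0.0, 0.0, 1.0], [-0.001, 1.0, -0.0], [-1.0, -0.001, -0.0]]
force: [-0.5, -3.8, -0.0]
opening: 0.191
[ 0.56302385 -0.0691721   0.15550875] [-1.82654924e+01  3.17021444e+01  9.47474449e+01 -5.40842012e-02
  5.35402228e+01 -1.08221271e+02] [-0.45235762 -3.7525905  -0.02613709] [-0.51988521 -0.07535781  0.01215885] [ 2.00945735e+00 -4.15113223e+01 -1.35222575e+01  7.97536355e-01
  2.36972468e-01 -2.23739538e-03] 0.19116219862916178
```

```bash
python3 -m inch '{"dp":[[0,-0.7,0],[0,0,0],[0,0,0],[0,0,0]],"yaw":[0,0,0,0]}' 0
python3 - <<'E'
from h import *
s=bot.read_state(); print(s["position"],s["force"],s["moment"],s["tau"],s["opening"])
E
```

```text
time_s: 12.27
position: [0.563, -0.0693, 0.1555]
tcp_rot: [[-0.0, 0.0, 1.0], [0.0, 1.0, -0.0], [-1.0, 0.0, -0.0]]
force: [-0.4, -2.6, -0.3]
opening: 0.189
[ 0.56299959 -0.06930169  0.15549501] [-0.42516612 -2.62682124 -0.27554494] [-0.29245454 -0.10083864 -0.06001038] [ 1.42915718e+00 -4.16299438e+01 -1.36814895e+01  5.50928190e-01
  1.81445042e-01 -1.15394665e-02] 0.18868775415952593
```

```bash
cat > m.py <<'E'
from h import *
s=bot.read_state(); a=np.degrees(np.arctan2(s["tcp_rot"][1][1],s["tcp_rot"][0][1]))
print("t%.2f ang %.2f pos"%(s["time_s"],a),np.round(s["position"]*1000,1),"F",np.round(s["force"],1),"M",np.round(s["moment"],3),"tau6 %.3f op %.1f"%(s["tau"][5],s["opening"]*87))
E
python3 -m inch '{"dp":[[0.3,0,0],[0.3,0,0],[0.3,0,0],[0.3,0,0]],"yaw":[3,3,3,3]}' 0 >/dev/null; python3 m.py
python3 -m inch '{"dp":[[0.3,0,0],[0.3,0,0],[0.3,0,0],[0.3,0,0]],"yaw":[3,3,3,3]}' 0 >/dev/null; python3 m.py
```

```text
t12.60 ang 77.88 pos [563.  -69.4 154.4] F [-0.2 -2.2 -0.7] M [-0.428 -0.019  0.113] tau6 -0.288 op 16.5
t12.93 ang 65.89 pos [563.  -69.4 153.1] F [-0.4 -3.2 -1.4] M [-0.425 -0.047  0.164] tau6 -0.286 op 16.4
```

```bash
cat > g.py <<'E'
import sys
from h import *
m=[];
s=bot.read_state(); a=np.degrees(np.arctan2(s["tcp_rot"][1][1],s["tcp_rot"][0][1]))
print("t%.2f ang %.2f z %.1f F"%(s["time_s"],a,s["position"][2]*1000),np.round(s["force"],1),"M",np.round(s["moment"],3),"tau6 %.3f op %.1f"%(s["tau"][5],s["opening"]*87))
sys.exit(1 if s["moment"][2]>float(sys.argv[1]) else 0)
E
python3 -m inch '{"dp":[[0.1,0,0],[0.1,0,0]],"yaw":[1,1]}' 0 >/dev/null; python3 g.py 0.24 &&
python3 -m inch '{"dp":[[0.1,0,0],[0.1,0,0]],"yaw":[1,1]}' 0 >/dev/null; python3 g.py 0.24 &&
python3 -m inch '{"dp":[[0.1,0,0],[0.1,0,0]],"yaw":[1,1]}' 0 >/dev/null; python3 g.py 0.24 &&
python3 -m inch '{"dp":[[0.1,0,0],[0.1,0,0]],"yaw":[1,1]}' 0 >/dev/null; python3 g.py 0.24
```

```text
t13.10 ang 63.99 z 152.9 F [-0.9 -3.  -0.6] M [-0.525  0.014  0.092] tau6 0.006 op 16.7
t13.27 ang 61.94 z 152.7 F [-0.4 -3.6 -0.8] M [-0.582  0.021  0.162] tau6 -0.022 op 16.2
t13.43 ang 59.91 z 152.5 F [-1.  -4.1 -1.9] M [-0.568  0.002  0.16 ] tau6 -0.018 op 16.5
t13.60 ang 57.90 z 152.3 F [ 0.2 -3.4 -1.9] M [-0.624  0.006  0.135] tau6 -0.016 op 16.3
```

```bash
set -e
python3 -m inch '{"dp":[[0.1,0,0],[0.1,0,0]],"yaw":[1,1]}' 0 >/dev/null; python3 g.py 0.23
python3 -m inch '{"dp":[[0.1,0,0],[0.1,0,0]],"yaw":[1,1]}' 0 >/dev/null; python3 g.py 0.23
python3 -m inch '{"dp":[[0.1,0,0],[0.1,0,0]],"yaw":[1,1]}' 0 >/dev/null; python3 g.py 0.23
python3 -m inch '{"dp":[[0.1,0,0],[0.1,0,0]],"yaw":[1,1]}' 0 >/dev/null; python3 g.py 0.23
python3 -m inch '{"dp":[[0.1,0,0],[0.1,0,0]],"yaw":[1,1]}' 0 >/dev/null; python3 g.py 0.23
python3 -m inch '{"dp":[[0.1,0,0],[0.1,0,0]],"yaw":[1,1]}' 0 >/dev/null; python3 g.py 0.23
python3 -m inch '{"dp":[[0.1,0,0],[0.1,0,0]],"yaw":[1,1]}' 0 >/dev/null; python3 g.py 0.23
python3 -m inch '{"dp":[[0.1,0,0],[0.1,0,0]],"yaw":[1,1]}' 0 >/dev/null; python3 g.py 0.23
python3 -m inch '{"dp":[[0.1,0,0],[0.1,0,0]],"yaw":[1,1]}' 0 >/dev/null; python3 g.py 0.23
python3 -m inch '{"dp":[[0.1,0,0],[0.1,0,0]],"yaw":[1,1]}' 0 >/dev/null; python3 g.py 0.23
python3 -m inch '{"dp":[[0.1,0,0],[0.1,0,0]],"yaw":[1,1]}' 0 >/dev/null; python3 g.py 0.23
python3 -m inch '{"dp":[[0.1,0,0],[0.1,0,0]],"yaw":[1,1]}' 0 >/dev/null; python3 g.py 0.23
```

```text
t13.77 ang 55.89 z 152.1 F [-1.5 -4.7 -2.2] M [-0.652  0.004  0.166] tau6 -0.014 op 16.6
t13.93 ang 53.89 z 151.9 F [-1.6 -3.8 -2. ] M [-0.716  0.091  0.149] tau6 -0.013 op 16.0
t14.10 ang 51.89 z 151.7 F [-1.3 -4.7 -2.2] M [-0.748  0.033  0.111] tau6 -0.012 op 16.8
t14.27 ang 49.89 z 151.5 F [-1.  -4.4 -1.2] M [-0.751  0.033  0.114] tau6 -0.010 op 16.6
t14.43 ang 47.89 z 151.3 F [-1.1 -4.  -2.5] M [-0.763  0.027  0.103] tau6 -0.009 op 16.8
t14.60 ang 45.89 z 151.1 F [-1.3 -5.3 -2.4] M [-0.809  0.056  0.13 ] tau6 -0.008 op 16.3
t14.77 ang 43.88 z 150.9 F [-1.3 -4.9 -3. ] M [-0.804  0.065  0.111] tau6 -0.007 op 16.3
t14.93 ang 41.89 z 150.7 F [-1.1 -4.  -3.3] M [-0.842  0.149  0.115] tau6 -0.005 op 16.5
t15.10 ang 39.89 z 150.5 F [-1.8 -5.4 -3.7] M [-0.841  0.104  0.159] tau6 -0.005 op 16.1
t15.27 ang 37.89 z 150.2 F [-2.5 -5.1 -3.2] M [-0.82   0.145  0.137] tau6 -0.004 op 16.7
t15.43 ang 35.89 z 150.0 F [-1.4 -4.  -2.9] M [-0.848  0.108  0.118] tau6 -0.004 op 16.3
t15.60 ang 33.89 z 149.8 F [-1.  -4.9 -2.7] M [-0.805  0.054  0.064] tau6 -0.004 op 16.2
```

```bash
set -e
python3 -m inch '{"dp":[[0.13,0,0],[0.13,0,0]],"yaw":[1,1]}' 0 >/dev/null; python3 g.py 0.23
python3 -m inch '{"dp":[[0.13,0,0],[0.13,0,0]],"yaw":[1,1]}' 0 >/dev/null; python3 g.py 0.23
python3 -m inch '{"dp":[[0.13,0,0],[0.13,0,0]],"yaw":[1,1]}' 0 >/dev/null; python3 g.py 0.23
python3 -m inch '{"dp":[[0.1,0,0],[0.1,0,0]],"yaw":[1,1]}' 0 >/dev/null; python3 g.py 0.23
python3 -m inch '{"dp":[[0.1,0,0],[0.1,0,0]],"yaw":[1,1]}' 0 >/dev/null; python3 g.py 0.23
python3 -m inch '{"dp":[[0.1,0,0],[0.1,0,0]],"yaw":[1,1]}' 0 >/dev/null; python3 g.py 0.23
python3 -m inch '{"dp":[[0.1,0,0],[0.1,0,0]],"yaw":[1,1]}' 0 >/dev/null; python3 g.py 0.23
python3 -m inch '{"dp":[[0.1,0,0],[0.1,0,0]],"yaw":[1,1]}' 0 >/dev/null; python3 g.py 0.23
python3 -m inch '{"dp":[[0.1,0,0],[0.1,0,0]],"yaw":[1,1]}' 0 >/dev/null; python3 g.py 0.23
python3 -m inch '{"dp":[[0.1,0,0],[0.1,0,0]],"yaw":[1,1]}' 0 >/dev/null; python3 g.py 0.23
python3 -m inch '{"dp":[[0.1,0,0],[0.1,0,0]],"yaw":[1,1]}' 0 >/dev/null; python3 g.py 0.23
python3 -m inch '{"dp":[[0.1,0,0],[0.1,0,0]],"yaw":[1,1]}' 0 >/dev/null; python3 g.py 0.23
python3 -m inch '{"dp":[[0.1,0,0],[0.1,0,0]],"yaw":[1,1]}' 0 >/dev/null; python3 g.py 0.23
python3 -m inch '{"dp":[[0.1,0,0],[0.1,0,0]],"yaw":[1,1]}' 0 >/dev/null; python3 g.py 0.23
python3 -m inch '{"dp":[[0.1,0,0],[0.1,0,0]],"yaw":[1,1]}' 0 >/dev/null; python3 g.py 0.23
python3 -m inch '{"dp":[[0.1,0,0],[0.1,0,0]],"yaw":[1,1]}' 0 >/dev/null; python3 g.py 0.23
```

```text
t15.77 ang 31.89 z 149.6 F [-1.4 -5.2 -2.7] M [-0.874  0.126  0.13 ] tau6 -0.007 op 16.3
t15.93 ang 29.89 z 149.4 F [-2.1 -4.7 -2.9] M [-0.866  0.112  0.082] tau6 -0.008 op 16.5
t16.10 ang 27.88 z 149.2 F [-1.5 -4.5 -2.9] M [-0.892  0.147  0.084] tau6 -0.010 op 16.2
t16.27 ang 25.89 z 149.0 F [-1.6 -6.2 -1.5] M [-0.88   0.124  0.175] tau6 -0.009 op 16.4
t16.43 ang 23.89 z 148.8 F [-0.2 -4.6 -3. ] M [-0.916  0.14   0.121] tau6 -0.009 op 16.3
t16.60 ang 21.89 z 148.6 F [-1.8 -5.5 -2.9] M [-0.911  0.099  0.091] tau6 -0.008 op 16.4
t16.77 ang 19.89 z 148.3 F [-2.  -4.8 -1.8] M [-0.903  0.186  0.103] tau6 -0.008 op 16.6
t16.93 ang 17.88 z 148.2 F [-2.3 -5.6 -1.8] M [-0.911  0.198  0.118] tau6 -0.008 op 16.6
t17.10 ang 15.89 z 147.9 F [-1.4 -4.7 -2.5] M [-0.921  0.162  0.097] tau6 -0.008 op 16.3
t17.27 ang 13.89 z 147.7 F [-1.6 -5.  -2.4] M [-0.952  0.115  0.12 ] tau6 -0.008 op 16.5
t17.43 ang 11.89 z 147.5 F [-0.9 -5.7 -1.9] M [-0.924  0.141  0.082] tau6 -0.008 op 16.4
t17.60 ang 9.89 z 147.3 F [-1.7 -5.6 -2.5] M [-0.96   0.126  0.189] tau6 -0.008 op 16.6
t17.77 ang 7.89 z 147.1 F [-1.4 -5.4 -2.1] M [-0.932  0.138  0.131] tau6 -0.008 op 16.6
t17.93 ang 5.89 z 146.9 F [-2.3 -4.8 -3.4] M [-0.957  0.184  0.097] tau6 -0.007 op 16.0
t18.10 ang 3.89 z 146.7 F [-1.  -5.2 -2.7] M [-0.921  0.152  0.109] tau6 -0.007 op 16.6
t18.27 ang 1.89 z 146.5 F [-0.3 -4.3 -3.7] M [-0.93   0.124  0.131] tau6 -0.007 op 16.6
```

Run:
```python
from h import *
c=bot.capture("wrist"); cv2.imwrite("pics/wrist7.png",c["color"][:,:,::-1])
```

```text
(no output)
```

View pics/wrist7.png

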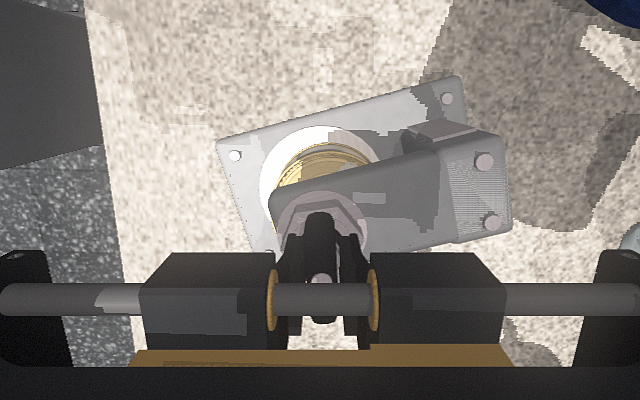

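The knob bar (at 320, 265) is turning with the jaws. I'll continue.

```bash
set -e
python3 -m inch '{"dp":[[0.1,0,0],[0.1,0,0]],"yaw":[1,1]}' 0 >/dev/null; python3 g.py 0.22
python3 -m inch '{"dp":[[0.1,0,0],[0.1,0,0]],"yaw":[1,1]}' 0 >/dev/null; python3 g.py 0.22
python3 -m inch '{"dp":[[0.1,0,0],[0.1,0,0]],"yaw":[1,1]}' 0 >/dev/null; python3 g.py 0.22
python3 -m inch '{"dp":[[0.1,0,0],[0.1,0,0]],"yaw":[1,1]}' 0 >/dev/null; python3 g.py 0.22
python3 -m inch '{"dp":[[0.1,0,0],[0.1,0,0]],"yaw":[1,1]}' 0 >/dev/null; python3 g.py 0.22
python3 -m inch '{"dp":[[0.1,0,0],[0.1,0,0]],"yaw":[1,1]}' 0 >/dev/null; python3 g.py 0.22
python3 -m inch '{"dp":[[0.1,0,0],[0.1,0,0]],"yaw":[1,1]}' 0 >/dev/null; python3 g.py 0.22
python3 -m inch '{"dp":[[0.1,0,0],[0.1,0,0]],"yaw":[1,1]}' 0 >/dev/null; python3 g.py 0.22
python3 -m inch '{"dp":[[0.1,0,0],[0.1,0,0]],"yaw":[1,1]}' 0 >/dev/null; python3 g.py 0.22
python3 -m inch '{"dp":[[0.1,0,0],[0.1,0,0]],"yaw":[1,1]}' 0 >/dev/null; python3 g.py 0.22
python3 -m inch '{"dp":[[0.1,0,0],[0.1,0,0]],"yaw":[1,1]}' 0 >/dev/null; python3 g.py 0.22
python3 -m inch '{"dp":[[0.1,0,0],[0.1,0,0]],"yaw":[1,1]}' 0 >/dev/null; python3 g.py 0.22
python3 -m inch '{"dp":[[0.1,0,0],[0.1,0,0]],"yaw":[1,1]}' 0 >/dev/null; python3 g.py 0.22
python3 -m inch '{"dp":[[0.1,0,0],[0.1,0,0]],"yaw":[1,1]}' 0 >/dev/null; python3 g.py 0.22
python3 -m inch '{"dp":[[0.1,0,0],[0.1,0,0]],"yaw":[1,1]}' 0 >/dev/null; python3 g.py 0.22
python3 -m inch '{"dp":[[0.1,0,0],[0.1,0,0]],"yaw":[1,1]}' 0 >/dev/null; python3 g.py 0.22
```

```text
t18.48 ang -0.11 z 146.3 F [-1.6 -4.3 -2.8] M [-0.95   0.174  0.126] tau6 -0.014 op 16.0
t18.65 ang -2.11 z 146.1 F [-2.3 -4.9 -2.4] M [-0.966  0.214  0.159] tau6 -0.007 op 16.5
t18.82 ang -4.11 z 145.9 F [-2.1 -5.6 -2.8] M [-0.976  0.129  0.148] tau6 -0.007 op 16.5
t18.98 ang -6.11 z 145.6 F [-1.5 -5.2 -1.9] M [-0.973  0.2    0.097] tau6 -0.007 op 16.6
t19.15 ang -8.11 z 145.4 F [-1.3 -5.  -2.5] M [-0.955  0.217  0.133] tau6 -0.007 op 16.2
t19.32 ang -10.11 z 145.3 F [-1.7 -5.2 -3.6] M [-0.956  0.161  0.126] tau6 -0.007 op 16.4
t19.48 ang -12.11 z 145.0 F [-2.  -5.3 -3.3] M [-0.996  0.222  0.182] tau6 -0.007 op 16.2
t19.65 ang -14.11 z 144.8 F [-1.8 -5.8 -2. ] M [-1.003  0.214  0.114] tau6 -0.007 op 16.4
t19.82 ang -16.11 z 144.6 F [-1.5 -5.  -3.4] M [-1.034  0.192  0.123] tau6 -0.007 op 16.4
t19.98 ang -18.10 z 144.4 F [-1.4 -5.8 -3.2] M [-1.065  0.246  0.105] tau6 -0.007 op 16.5
t20.15 ang -20.11 z 144.2 F [-2.5 -5.  -3.8] M [-1.045  0.189  0.099] tau6 -0.006 op 16.4
t20.32 ang -22.09 z 144.1 F [-2.6 -6.3 -2.6] M [-1.076  0.27   0.186] tau6 0.042 op 16.7
t20.48 ang -24.07 z 144.0 F [-2.2 -5.3 -0.6] M [-1.046  0.335  0.227] tau6 0.118 op 16.3
```

```bash
set -e
python3 -m inch '{"dp":[[0,0,0]],"yaw":[0]}' 0 >/dev/null; python3 g.py 1
python3 -m inch '{"dp":[[0.05,0,0]],"yaw":[0.5]}' 0 >/dev/null; python3 g.py 0.27
python3 -m inch '{"dp":[[0,0,0],[0,0,0]],"yaw":[0,0]}' 0 >/dev/null; python3 g.py 1
python3 -m inch '{"dp":[[0,0,0],[0,0,0]],"yaw":[0,0]}' 0 >/dev/null; python3 g.py 1
```

```text
t20.57 ang -24.06 z 144.0 F [-2.  -5.5 -1.5] M [-1.092  0.295  0.261] tau6 0.299 op 16.2
t20.65 ang -24.52 z 144.0 F [-2.7 -5.8 -1.2] M [-1.046  0.293  0.285] tau6 0.171 op 16.6
```

```bash
python3 -m inch '{"dp":[[0,0,0],[0,0,0],[0,0,0]],"yaw":[0,0,0]}' 0 >/dev/null; python3 g.py 1;python3 -m inch '{"dp":[[0,0,0]],"yaw":[0]}' 0 >/dev/null; python3 g.py 1
python3 -m inch '{"dp":[[0,0,0],[0,0,0],[0,0,0]],"yaw":[0,0,0]}' 16 >/dev/null; python3 g.py 1
```

```text
t20.90 ang -24.52 z 144.0 F [-2.5 -5.9 -0.5] M [-1.086  0.335  0.224] tau6 0.236 op 16.5
t20.98 ang -24.52 z 144.0 F [-2.6 -6.6 -0.6] M [-1.009  0.375  0.253] tau6 0.236 op 16.3
t21.23 ang -24.52 z 144.0 F [-1.3 -5.6 -1.5] M [-1.036  0.281  0.203] tau6 0.245 op 16.4
```

```bash
python3 -m inch '{"dp":[[0,0,0],[0,0,0],[0,0,0],[-10,0,0],[-25,0,0],[-25,0,0],[0,12,9],[0,24,17],[0,24,17],[0,13,9],[0,0,0],[0,0,0],[0,0,0],[0,0,0],[0,0,0],[0,0,0],[0,0,0],[0,0,0],[0,0,0],[0,0,0]],"yaw":[0,0,0,0,0,0,0,0,0,0,-6,-7,-7,-7,-7,-7,-7,-6,0,0]}' 36
python3 g.py 1
python3 - <<'E'
from h import *
c=bot.capture("wrist"); cv2.imwrite("pics/wrist8.png",c["color"][:,:,::-1])
for p in [(.6082,-.1474,.155)]: print(proj(c,p))
E
```

```text
time_s: 22.9
position: [0.6082, -0.1469, 0.2041]
tcp_rot: [[0.001, 0.872, 0.489], [0.0, 0.489, -0.872], [-1.0, 0.001, -0.0]]
force: [0.1, -0.8, -0.1]
opening: 0.415
t22.90 ang 29.31 z 204.1 F [ 0.1 -0.8 -0.1] M [ 0.022 -0.111  0.043] tau6 -0.085 op 36.1
[321.15088407 226.45892374]
```

View pics/wrist8.png

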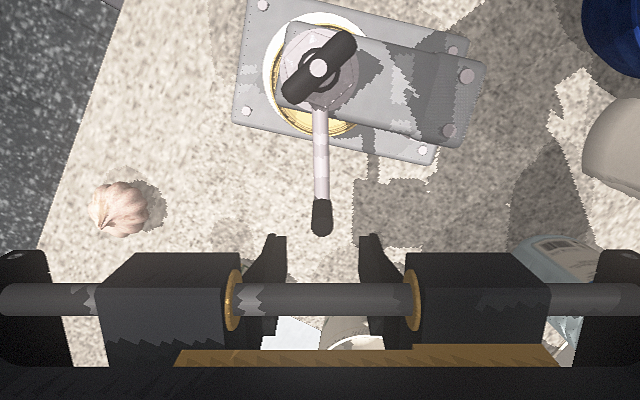

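```bash
python3 -m inch '{"dp":[[15,0,0],[25,0,0],[15,0,0],[7,0,0],[3,0,0],[0,0,0],[0,-3.2,0],[0,-3.2,0],[0,-1.6,0],[0,-1.6,0],[0,-1.6,0],[0,-1.6,0],[0,-1.6,0],[0,-1.6,0]],"yaw":[0,0,0,0,0,0,2,2,1,1,1,1,1,1]}' 36 >/dev/null;  python3 g.py 1
python3 -m inch '{"dp":[[0,-2.4,0],[0,-2.4,0],[0,-2.4,0],[0,-2.4,0],[0,-2.4,0],[0,-2.4,0]],"yaw":[1.5,1.5,1.5,1.5,1.5,1.5]}' 36 >/dev/null;  python3 g.py 1
python3 -m inch '{"dp":[[0,-2.4,0],[0,-2.4,0],[0,-2.4,0],[0,-2.4,0],[0,-2.4,0],[0,-2.4,0]],"yaw":[1.5,1.5,1.5,1.5,1.5,1.5]}' 36 >/dev/null;  python3 g.py 1
```

```text
t24.12 ang 19.38 z 139.6 F [3.2 3.9 1.9] M [ 0.574 -0.764 -0.01 ] tau6 -0.103 op 35.9
t24.62 ang 10.33 z 139.4 F [5.3 2.2 4.3] M [ 0.338 -0.929 -0.013] tau6 -0.175 op 36.3
t25.12 ang 1.34 z 139.2 F [4.9 0.5 4.3] M [ 0.058 -1.042 -0.01 ] tau6 -0.195 op 36.3
```

```bash
cat > f.py <<'E'
import sys
from h import *
s=bot.read_state(); y=s["tcp_rot"][:,1]; a=np.degrees(np.arctan2(y[1],y[0])); z=s["tcp_rot"][:,2]
pin=s["position"]-y*0  
pin=s["position"]+y*11.0e-3; r=pin[:2]-[.5636,-.0692]
ft=s["force"]@y; fh=np.hypot(*s["force"][:2])
print("t%.2f ang %.2f Ft %.1f Frad %.1f Fz %.1f pinphi %.1f joint~ %.2f op %.1f"%(s["time_s"],a,ft,s["force"]@z,s["force"][2],np.degrees(np.arctan2(r[1],r[0])),.24-np.radians(np.degrees(np.arctan2(r[1],r[0]))+94.8),s["opening"]*87))
sys.exit(1 if fh>float(sys.argv[1]) else 0)
E
set -e
python3 f.py 10.5
python3 -m inch '{"dp":[[0,-1.6,0],[0,-1.6,0]],"yaw":[1,1]}' 36 >/dev/null;  python3 f.py 10.5
python3 -m inch '{"dp":[[0,-1.6,0],[0,-1.6,0]],"yaw":[1,1]}' 36 >/dev/null;  python3 f.py 10.5
python3 -m inch '{"dp":[[0,-1.6,0],[0,-1.6,0]],"yaw":[1,1]}' 36 >/dev/null;  python3 f.py 10.5
python3 -m inch '{"dp":[[0,-1.6,0],[0,-1.6,0]],"yaw":[1,1]}' 36 >/dev/null;  python3 f.py 10.5
python3 -m inch '{"dp":[[0,-1.6,0],[0,-1.6,0]],"yaw":[1,1]}' 36 >/dev/null;  python3 f.py 10.5
```

```text
t25.12 ang 1.34 Ft 4.9 Frad -0.4 Fz 4.3 pinphi -81.9 joint~ 0.01 op 36.3
t25.28 ang -0.62 Ft 4.8 Frad -0.2 Fz 4.5 pinphi -84.0 joint~ 0.05 op 36.0
t25.45 ang -2.61 Ft 4.9 Frad 1.0 Fz 4.3 pinphi -85.9 joint~ 0.08 op 36.0
t25.62 ang -4.61 Ft 4.8 Frad 1.4 Fz 4.4 pinphi -87.9 joint~ 0.12 op 36.2
t25.78 ang -6.61 Ft 5.1 Frad 0.3 Fz 3.9 pinphi -89.9 joint~ 0.15 op 36.0
t25.95 ang -8.60 Ft 5.2 Frad 0.2 Fz 4.1 pinphi -91.8 joint~ 0.19 op 36.1
```

```bash
set -e
python3 -m inch '{"dp":[[0,-1.6,0],[0,-1.6,0]],"yaw":[1,1]}' 36 >/dev/null;  python3 f.py 9.5
python3 -m inch '{"dp":[[0,-1.6,0],[0,-1.6,0]],"yaw":[1,1]}' 36 >/dev/null;  python3 f.py 9.5
python3 -m inch '{"dp":[[0,-1.6,0],[0,-1.6,0]],"yaw":[1,1]}' 36 >/dev/null;  python3 f.py 9.5
python3 -m inch '{"dp":[[0,-1.6,0],[0,-1.6,0]],"yaw":[1,1]}' 36 >/dev/null;  python3 f.py 9.5
python3 -m inch '{"dp":[[0,-1.6,0],[0,-1.6,0]],"yaw":[1,1]}' 36 >/dev/null;  python3 f.py 9.5
python3 -m inch '{"dp":[[0,-1.6,0],[0,-1.6,0]],"yaw":[1,1]}' 36 >/dev/null;  python3 f.py 9.5
```

```text
t26.12 ang -10.61 Ft 5.6 Frad 0.0 Fz 4.3 pinphi -93.8 joint~ 0.22 op 36.1
t26.28 ang -12.61 Ft 6.5 Frad -0.8 Fz 2.9 pinphi -95.8 joint~ 0.26 op 35.8
t26.45 ang -14.61 Ft 6.1 Frad -0.3 Fz 3.0 pinphi -97.8 joint~ 0.29 op 36.2
t26.62 ang -16.61 Ft 6.5 Frad -0.9 Fz 3.9 pinphi -99.8 joint~ 0.33 op 36.0
t26.78 ang -18.61 Ft 6.3 Frad -0.7 Fz 5.2 pinphi -101.7 joint~ 0.36 op 36.5
t26.95 ang -20.61 Ft 6.5 Frad -0.3 Fz 2.8 pinphi -103.7 joint~ 0.39 op 36.2
```

```bash
set -e
python3 -m inch '{"dp":[[0,-1.6,0],[0,-1.6,0]],"yaw":[1,1]}' 36 >/dev/null;  python3 f.py 9.5
python3 -m inch '{"dp":[[0,-1.6,0],[0,-1.6,0]],"yaw":[1,1]}' 36 >/dev/null;  python3 f.py 9.5
python3 -m inch '{"dp":[[0,-1.6,0],[0,-1.6,0]],"yaw":[1,1]}' 36 >/dev/null;  python3 f.py 9.5
python3 -m inch '{"dp":[[0,-1.6,0]],"yaw":[1]}' 36 >/dev/null;  python3 f.py 9.5
```

```text
t27.12 ang -22.60 Ft 5.8 Frad -1.7 Fz 2.9 pinphi -105.6 joint~ 0.43 op 36.0
t27.28 ang -24.60 Ft 6.6 Frad -1.2 Fz 2.7 pinphi -107.6 joint~ 0.46 op 36.1
t27.45 ang -26.60 Ft 6.3 Frad -2.6 Fz 3.0 pinphi -109.5 joint~ 0.50 op 35.8
t27.53 ang -27.60 Ft 6.6 Frad -2.5 Fz 2.0 pinphi -110.5 joint~ 0.51 op 36.2
```

Run:
```python
from h import *
c=bot.capture("wrist"); cv2.imwrite("pics/wrist9.png",c["color"][:,:,::-1])
c=bot.capture("top"); cv2.imwrite("pics/top9.png",cv2.resize(c["color"][100:250,250:450,::-1],(800,600)))
```

```text
(no output)
```

View pics/wrist9.png

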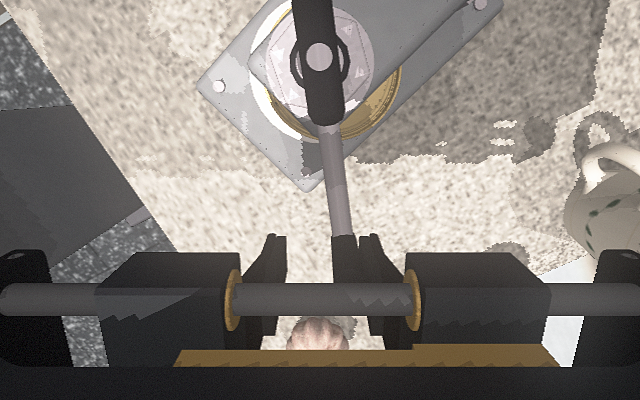

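Run:
```python
from h import *
w=bot.capture("wrist")
a=atz(w,330.5,150,.114);b=atz(w,343,234,.114);d=b-a;print(a,b,np.degrees(np.arctan2(d[1],d[0])))
# lever line through axis: 
ax=np.array([.5636,-.0692]); r=b[:2]-ax; print("from axis",np.degrees(np.arctan2(r[1],r[0])),np.hypot(*r))
# initial picture pose (wrist1) : same camera mount, pose printed position
w["pose"]=np.array(w["pose"])
s=bot.read_state()
Tn=np.eye(4);Tn[:3,:3]=s["tcp_rot"];Tn[:3,3]=s["position"]
E_=np.linalg.inv(Tn)@w["pose"]
R1=np.array([[-7.85e-4,.98474,.17401],[-1.18e-4,.17401,-.98474],[-1,-7.9e-4,0]])
T1=np.eye(4);T1[:3,:3]=R1;T1[:3,3]=[.57741,-.13311,.23341]
w1=dict(intrinsics=w["intrinsics"],pose=T1@E_)
a=atz(w1,308.5,142,.114);b=atz(w1,291.4,214,.114);d=b-a;r=b[:2]-ax
print(w1["pose"][:3,3],np.degrees(np.arctan2(d[1],d[0])),np.degrees(np.arctan2(r[1],r[0])))
```

```text
[ 0.5482693  -0.10724778  0.114     ] [ 0.53343324 -0.15078933  0.114     ] -108.81569140578749
from axis -110.29131956253079 0.08698765189938938
[ 0.56342608 -0.05295285  0.38446181] -93.99632791949783 -95.26003943929284
```

```bash
set -e
python3 -m inch '{"dp":[[0,-1.6,0]],"yaw":[1]}' 36 >/dev/null;  python3 f.py 9.5
python3 -m inch '{"dp":[[0,-1.6,0]],"yaw":[1]}' 36 >/dev/null;  python3 f.py 9.5
python3 -m inch '{"dp":[[0,0,0],[0,0,0],[0,0,0]],"yaw":[0,0,0]}' 36 >/dev/null;  python3 f.py 9.5
```

```text
t27.77 ang -28.57 Ft 6.6 Frad -2.5 Fz 1.8 pinphi -111.4 joint~ 0.53 op 36.3
t27.85 ang -29.60 Ft 6.9 Frad -2.2 Fz 2.2 pinphi -112.4 joint~ 0.55 op 36.4
t28.10 ang -29.54 Ft 5.7 Frad -0.4 Fz 2.4 pinphi -112.7 joint~ 0.55 op 36.0
```

```bash
python3 -m inch '{"dp":[[0,2,0],[0,3,0],[0,3,0],[0,3,0],[0,0,0],[0,0,0]],"yaw":[0,0,0,0,0,0]}' 36 >/dev/null;  python3 f.py 9.5
python3 - <<'E'
from h import *
c=bot.capture("wrist"); cv2.imwrite("pics/wrist10.png",c["color"][:,:,::-1])
E
```

```text
t28.60 ang -29.52 Ft 0.5 Frad 0.1 Fz -0.2 pinphi -107.2 joint~ 0.46 op 35.7
```

View pics/wrist10.png

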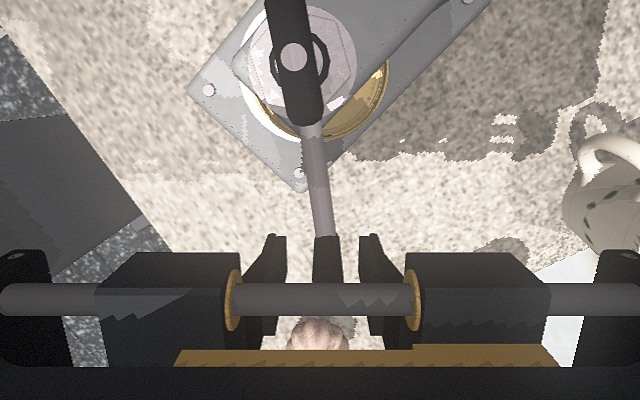

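```bash
python3 -m inch '{"dp":[[-10,0,0],[-20,0,0],[-25,0,0],[-25,0,0],[-25,0,0],[0,0,0],[0,0,0],[0,0,0],[0,0,0]],"yaw":[0,0,0,0,0,0,0,0,0]}' 36 >/dev/null;  python3 f.py 9.5
python3 - <<'E'
from h import *
c=bot.capture("wrist"); cv2.imwrite("pics/wrist11.png",c["color"][:,:,::-1]); np.savez("pics/w11.npz",K=c["intrinsics"],P=c["pose"])
c=bot.capture("scene"); cv2.imwrite("pics/scene11.png",c["color"][:,:,::-1])
E
```

```text
t29.40 ang -29.51 Ft 0.1 Frad -0.5 Fz -0.4 pinphi -107.4 joint~ 0.46 op 36.1
```

View pics/wrist11.png

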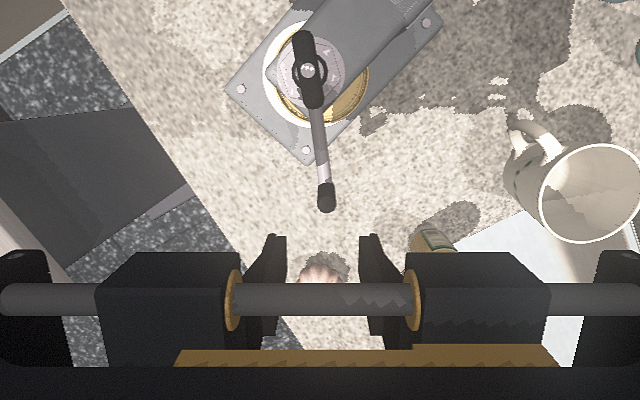

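View pics/scene11.png

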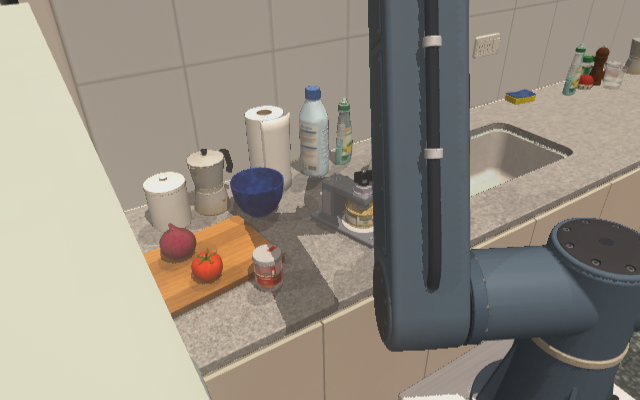

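Run:
```python
from h import *
w=bot.capture("wrist"); s=bot.read_state()
T=np.eye(4);T[:3,:3]=s["tcp_rot"];T[:3,3]=s["position"]; X=np.linalg.inv(T)@np.array(w["pose"])
def cam(th,p):
    c,q=np.cos(np.radians(th)),np.sin(np.radians(th)); T=np.eye(4); T[:3,:3]=np.array([[0,c,q],[0,q,-c],[-1,0,0]]); T[:3,3]=p
    return dict(intrinsics=w["intrinsics"],pose=T@X)
def barang(c,f):
    im=cv2.imread(f); g=im.max(2)
    u,v=proj(c,(.5636,-.0692,.154)); u,v=int(u),int(v); print(u,v)
    m=np.zeros_like(g); m[max(v-48,0):v+48,u-48:u+48]=(g[max(v-48,0):v+48,u-48:u+48]<75)
    n,l,st,_=cv2.connectedComponentsWithStats(m); k=1+np.argmax(st[1:,4]); ys,xs=np.where(l==k)
    P=np.array([atz(c,x,y,.150)[:2] for x,y in zip(xs,ys)]); ww,V=np.linalg.eigh(np.cov(P.T)); d=V[:,1]
    print(f,len(xs),P.mean(0),np.degrees(np.arctan2(d[1],d[0]))%180, (P@d).max()-(P@d).min())
barang(cam(29.31,[.6082,-.1469,.2041]),"pics/wrist8.png"); barang(w,"pics/wrist11.png")
```

```text
321 69
pics/wrist8.png 755 [ 0.56792716 -0.06472316] 81.64497386550741 0.04839040028965346
308 69
pics/wrist11.png 1366 [ 0.56402167 -0.06754852] 71.72962802068263 0.04871234069670062
```

Run:
```python
import cv2,numpy as np
a=cv2.imread("pics/wrist8.png")[10:130,250:390]; b=cv2.imread("pics/wrist11.png")[10:130,240:380]
cv2.imwrite("pics/cmp.png",cv2.resize(np.hstack([a,b]),(784,336),interpolation=cv2.INTER_CUBIC))
```

```text
(no output)
```

View pics/cmp.png

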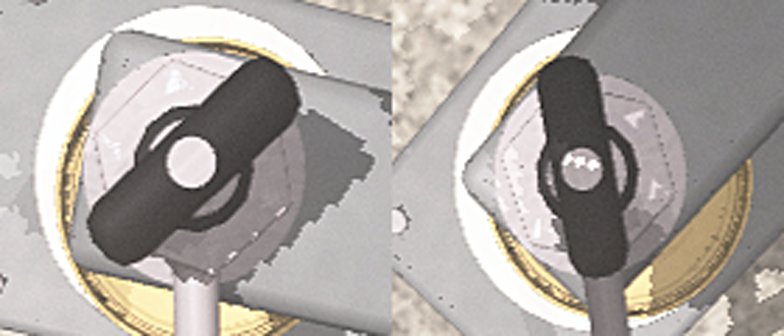

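Run:
```python
from h import *
w=bot.capture("wrist"); s=bot.read_state()
T=np.eye(4);T[:3,:3]=s["tcp_rot"];T[:3,3]=s["position"]; X=np.linalg.inv(T)@np.array(w["pose"])
def cam(th,p):
    c,q=np.cos(np.radians(th)),np.sin(np.radians(th)); T=np.eye(4); T[:3,:3]=np.array([[0,c,q],[0,q,-c],[-1,0,0]]); T[:3,3]=p
    return dict(intrinsics=w["intrinsics"],pose=T@X)
def ang(c,a,b,z=.155):
    d=atz(c,*a,z)-atz(c,*b,z); print(np.degrees(np.arctan2(d[1],d[0]))%180,np.hypot(*d[:2]))
c8=cam(29.31,[.6082,-.1469,.2041])
f8=lambda u,v:(250+u/2.8,10+v/2.8); f11=lambda u,v:(240+(u-392)/2.8,10+v/2.8)
# side edges of bar
ang(c8,f8(250,62),f8(92,215)); ang(c8,f8(298,105),f8(140,258)); 
ang(w,f11(541,75),f11(568,268)); ang(w,f11(602,75),f11(625,255))
# predicted: bar at given world angle projected
for th in(62,66,70,74,78):
  for nm,c in(("8",c8),("11",w)):
    o=np.array([.5636,-.0692,.153]);d=np.array([np.cos(np.radians(th)),np.sin(np.radians(th)),0])*.02
    a,b=proj(c,o+d),proj(c,o-d); v=a-b; print(th,nm,round(np.degrees(np.arctan2(v[1],v[0]))%180,1))
```

```text
71.24379532964888 0.04039646035535798
71.95407951248896 0.040814017544106636
67.74096331101858 0.04179952125340864
68.01111606062942 0.03885609087268378
62 8 145.7
62 11 87.9
66 8 141.7
66 11 84.2
70 8 137.6
70 11 80.4
74 8 133.6
74 11 76.6
78 8 129.6
78 11 72.8
```

```bash
python3 -m inch '{"dp":[[0,0,0],[0,0,0],[0,0,0],[0,0,0],[0,0,0],[0,0,0],[0,0,0],[0,0,0],[0,0,0],[0,0,0],[0,0,0]],"yaw":[-5,-7,-7,-7,-7,-7,-7,-7,-4.8,0,0]}' 36
python3 - <<'E'
from h import *
s=bot.read_state(); d=(np.array([.6082,-.1469,.2041])-s["position"])*1000; print(s["tcp_rot"].T@d)
E
```

```text
time_s: 30.52
position: [0.5271, -0.1532, 0.2434]
tcp_rot: [[-0.001, 0.873, 0.487], [0.0, 0.487, -0.873], [-1.0, -0.0, -0.001]]
force: [-0.3, -0.5, 0.2]
opening: 0.414
[39.27945773 73.94756691 34.02523547]
```

```bash
python3 -m inch '{"dp":[[9,24,11],[15,25,12],[15,25,11],[0,0,0],[0,0,0]],"yaw":[0,0,0,0,0]}' 36
python3 - <<'E'
from h import *
s=bot.read_state(); print(s["position"])
c=bot.capture("wrist"); im=c["color"][:,:,::-1]; cv2.imwrite("pics/wrist12.png",im)
a=cv2.imread("pics/wrist8.png")[10:130,250:390]; b=im[10:130,250:390]
cv2.imwrite("pics/cmp2.png",cv2.resize(np.hstack([a,b]),(784,336),interpolation=cv2.INTER_CUBIC))
E
```

```text
time_s: 30.93
position: [0.6085, -0.1462, 0.203]
tcp_rot: [[-0.003, 0.872, 0.489], [0.001, 0.489, -0.872], [-1.0, -0.002, -0.002]]
force: [0.5, -0.3, 0.3]
opening: 0.413
[ 0.60849727 -0.14623764  0.20303625]
```

View pics/cmp2.png

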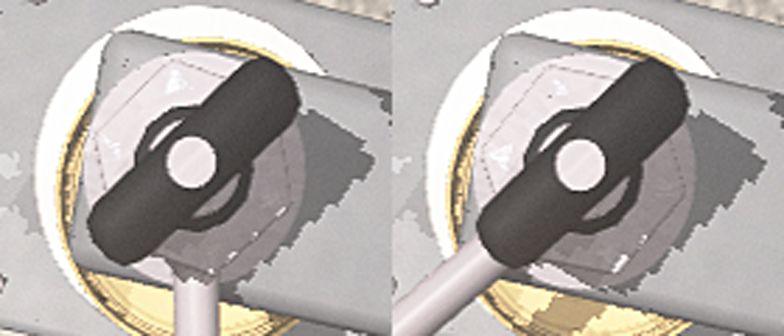

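Run:
```python
import cv2,numpy as np
for f in("wrist8","wrist12"):
    g=cv2.imread(f"pics/{f}.png")[10:130,250:390].max(2); 
    for th in(70,85,100):
        m=(g<th).astype(np.uint8); m=cv2.morphologyEx(m,cv2.MORPH_OPEN,np.ones((9,9),np.uint8))
        n,l,st,ce=cv2.connectedComponentsWithStats(m); k=1+np.argmax(st[1:,4]); ys,xs=np.where(l==k)
        r=cv2.minAreaRect(np.c_[xs,ys].astype(np.float32)); w,V=np.linalg.eigh(np.cov(np.c_[xs,ys].T)); d=V[:,1]
        print(f,th,len(xs),ce[k],r[1:],np.degrees(np.arctan2(d[1],d[0]))%180)
a=cv2.imread("pics/wrist8.png")[10:130,250:390];b=cv2.imread("pics/wrist12.png")[10:130,250:390]
# ECC rigid align on inner bar patch
ga,gb=[cv2.cvtColor(x,cv2.COLOR_BGR2GRAY) for x in(a,b)]
ga,gb=[np.where(x<90,0,255).astype(np.uint8) for x in(ga,gb)]
mask=np.zeros_like(ga); cv2.circle(mask,(69,58),48,255,-1)
M=np.eye(2,3,dtype=np.float32)
cc,M=cv2.findTransformECC(cv2.GaussianBlur(ga,(5,5),0),gb,M,cv2.MOTION_EUCLIDEAN,(3,200,1e-6),mask,5); print(cc,np.degrees(np.arctan2(M[1,0],M[0,0])),M[:,2])
```

```text
Traceback (most recent call last):
ValueError: attempt to get argmax of an empty sequence
```

Run:
```python
import cv2,numpy as np
for f in("wrist8","wrist12"):
    g=cv2.imread(f"pics/{f}.png")[10:130,250:390].max(2); 
    for th in(95,105,115):
        m=(g<th).astype(np.uint8); m=cv2.morphologyEx(m,cv2.MORPH_CLOSE,np.ones((5,5),np.uint8)); m=cv2.morphologyEx(m,cv2.MORPH_OPEN,np.ones((5,5),np.uint8))
        n,l,st,ce=cv2.connectedComponentsWithStats(m)
        if n<2: continue
        k=1+np.argmax(st[1:,4]); ys,xs=np.where(l==k)
        w,V=np.linalg.eigh(np.cov(np.c_[xs,ys].T)); d=V[:,1]
        print(f,th,len(xs),ce[k],cv2.minAreaRect(np.c_[xs,ys].astype(np.float32))[1:],np.degrees(np.arctan2(d[1],d[0]))%180)
ga,gb=[cv2.cvtColor(cv2.imread(f"pics/{f}.png")[10:130,250:390],cv2.COLOR_BGR2GRAY) for f in("wrist8","wrist12")]
ga,gb=[np.where(x<95,0,255).astype(np.uint8) for x in(ga,gb)]
mask=np.zeros_like(ga); cv2.circle(mask,(69,58),44,255,-1)
M=np.eye(2,3,dtype=np.float32)
cc,M=cv2.findTransformECC(ga,gb,M,cv2.MOTION_EUCLIDEAN,(3,200,1e-6),mask,5); print(cc,np.degrees(np.arctan2(M[1,0],M[0,0])),M[:,2])
```

```text
wrist8 95 2520 [69.15595238 58.36666667] ((43.76755905151367, 92.29309844970703), 55.840309143066406) 135.44368270920432
wrist8 105 2570 [69.23579767 58.44474708] ((43.83850860595703, 93.27215576171875), 53.47114562988281) 135.14909875941726
wrist8 115 2594 [69.39745567 58.29375482] ((43.72865676879883, 94.01660919189453), 51.34019470214844) 134.9101020341181
wrist12 95 2573 [68.10182666 59.60007773] ((44.04684066772461, 92.85549926757812), 53.47114562988281) 134.14506311779687
wrist12 105 2606 [68.06523408 59.76669225] ((44.04684066772461, 94.46261596679688), 53.47114562988281) 134.1418627229451
wrist12 115 2653 [68.1530343  59.81530343] ((43.133514404296875, 96.87362670898438), 45.0) 133.80567172530607
0.9976626337221915 -0.6186633 [-1.6312418  1.7230457]
```

```bash
python3 -m inch '{"dp":[[-15,0,0],[-20,0,0],[0,0,0],[0,0,0],[0,0,0],[0,0,0]],"yaw":[0,0,0,0,0,0]}' 36
python3 - <<'E'
from h import *
c=bot.capture("top"); cv2.imwrite("pics/top13.png",c["color"][:,:,::-1])
print(bot.hand_in())
E
```

```text
time_s: 31.48
position: [0.6073, -0.1466, 0.2393]
tcp_rot: [[-0.002, 0.873, 0.489], [0.001, 0.489, -0.873], [-1.0, -0.001, -0.001]]
force: [0.0, 0.6, -0.2]
opening: 0.413
the job is handed in; nothing more can be done
None
```

View pics/top13.png

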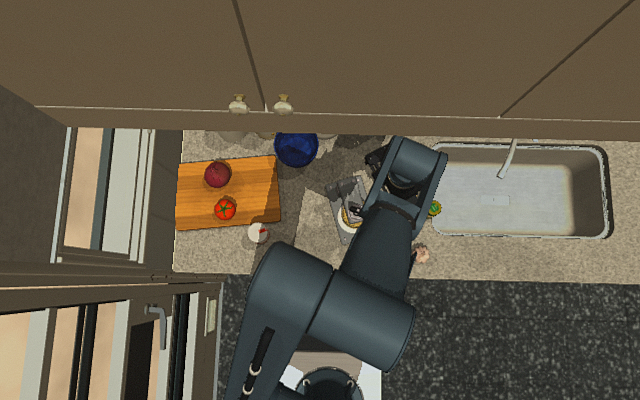

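I set the depth stop and handed the job in at about 31.5 s, with the arm hovering clear of everything. No verdict came back.

- **Slackening:** I pushed the lever anticlockwise to about -0.36 rad with about 5 N. I did not reach the slack end stop.
- **First grip on the knob:** the jaws closed on the hub instead of the bar. I opened them, rose 7 mm and gripped the bar.
- **Setting the foot:** I turned the knob clockwise about 114° (about 2 rad). The torque rose from about 0.12 Nm to 0.23–0.28 Nm, which I read as roughly 20–27 N on the tin. I then released the knob.
- **Tightening:** I pushed the lever back to about 0.5–0.55 rad, roughly 0.3 rad past where it started. It stayed there when I let go.

**Checks that disagreed or could not be made:**
- **Lever force:** it read only about 6–7 N at the tightest point, where 9–10 N was expected. I went by the measured angle, not by reaching 10–12 N.
- **Knob angle:** camera views before and after tightening agree to within about 1°. The small difference, if real, is in the loosening direction and could cost a few newtons.
- **Tin force:** the final force could not be read directly, so it rests on the torque reading.
- **Bystanders:** those visible in the last top view (onion, tomato, bowl, spice jar and garlic, and the jam jar's lid) look unmoved. The arm hides the mug there. I saw it standing in an earlier wrist view, but did not measure its position.

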